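# Wipe the slideway clear and oil it

### The job

Clean and oil the slideway: take the orange scraper, set its blade down behind the chips at the closed end of the lane, and wipe all five chips into the blue tray, keeping the blade pressed lightly on the plate all the way (about 10 N: feel for it, and do not gouge the plate) and never touching the sharp chips with the gripper. Then put the scraper back in its cradle, upright and seated as it was, let go of it, and pump the red lubricator lever three full strokes, all the way down and all the way back up each time. Leave everything else on the bench alone.

Things in the scene. Friction and masses are not known exactly. Their poses are not given: they have to be found in the camera images.
- bed: Fixed machine slideway, steel plate 140 (x) x 220 (y) mm, top 45 mm above the table; origin on the table under its centre. Lane along y, 116 mm wide between dark side rails 8 mm high (inner faces at x = -58 and 58 mm), closed by an 8 mm high wall at y = 105 mm, open at the edge y = -110 mm, where the tray joins. Chips lie between y = -100 and 55 mm.
- tray (a point): Centre of the inner floor, 4 mm above the table, of the blue chip tray fixed to the bed beyond the lane's open edge: 170 (x) x 120 (y) mm, from y = -110 to -230 mm of the bed, rim 35 mm above the table (10 mm lower than the plate).
- cradle: Fixed black cradle for the scraper: foot 130 (x) x 70 (y) mm, two rails 110 mm long along x, their tops 45 mm above the table, 26 mm apart (blade hangs between them). Origin on the table under its centre. The cradle and the lubricator pump may swap sides.
- scraper: Loose orange scraper, 0.3 kg. Block 104 (x) x 44 (y) x 20 mm with a handle ridge 70 (x) x 24 (y) mm on top, 20 to 64 mm above the origin. Origin: centre of the block's underside, resting on the cradle's rails. Below hangs a blade 104 (x) x 6 (y) mm, clamped at a setting that differs each time: its rubber lip is 15 to 35 mm below the origin (not measured) and springs in up to 6 mm, 4 N per mm.
- pump: Fixed hand-pumped lubricator: amber oil tank with white cap, 80 mm wide, 100 mm high, from x = -17 to +57 mm; origin on the table. Its lever is pivoted at x = 0, y = 0, 120 mm above the table, and points along the body's -x, upwards when at rest.
- lever (a joint): Angle of the sprung lever in rad: 0 at rest (raised 0.35 rad above level), 0.70 at the bottom stop (0.35 rad below level). It springs back by itself; about 4 N at its grip to start, 12 N at the bottom.
- lever_grip (a point): Centre of the red cross grip at the lever's end, 20 mm thick, 80 mm long along the pump's y axis, 135 mm from the pivot.
- chip0: Loose brass-coloured curled chip on the slideway, stiff, about 46 x 16 mm in plan, 6 mm thick, 20 g. Origin: centre of its underside.
- chip1: Loose brass-coloured curled chip on the slideway, stiff, about 46 x 16 mm in plan, 6 mm thick, 20 g. Origin: centre of its underside.
- chip2: Loose brass-coloured curled chip on the slideway, stiff, about 46 x 16 mm in plan, 6 mm thick, 20 g. Origin: centre of its underside.
- chip3: Loose brass-coloured curled chip on the slideway, stiff, about 46 x 16 mm in plan, 6 mm thick, 20 g. Origin: centre of its underside.
- chip4: Loose brass-coloured curled chip on the slideway, stiff, about 46 x 16 mm in plan, 6 mm thick, 20 g. Origin: centre of its underside.
- pin_rack: Bystander: black rack 50 x 130 mm with three upright steel pins, 82 mm high. Origin: centre of its underside. Leave alone.
- dial_gauge: Bystander: dial gauge 58 mm across, lying flat. Origin: centre of its underside. Leave alone.
- caliper: Bystander: steel caliper 200 mm long, lying flat. Origin: centre of its underside. Leave alone.
- spray_bottle: Bystander: white bottle with red cap, 110 mm high. Origin: centre of its underside. Leave alone.

How it is judged:
By the outcome, as a careful person would: the job done as asked, in the order asked, and still so for the second after the job is handed in, with the robot touching nothing.
It also fails if it takes over 72 s, if anything falls off the work surface, if the arm or the gripper's body presses on something with over 40 N, if the wrist force passes 120 N, or if a joint passes its speed limit or range.

### The arm

A 7-joint arm with a two-finger parallel gripper is mounted at the origin on the work surface. World frame = base frame: x ahead of the robot, y to its left, z up, the work surface at z = 0. Lengths are in m, angles in rad, forces in N, time in s.
With the tool pointing down it reaches from about 0.35 to 0.9 m from the base axis. Payload 8.1 kg.
Tool frame: the origin (TCP) lies at the centre of the arm's flange, where the gripper is bolted on; the fingertips stand 173 mm ahead of it and the grasp point (between the pads) lies 155 mm ahead of it; z points along the fingers, y is the line along which they close (so a half turn about z gives the same grasp; the last joint's range is limited). The gripper opens to 85 mm and grips with 20 to 120 N. Pads are 22 mm wide; open, the fingers measure 114 mm over their backs; the gripper's body (76 mm by 85 mm) begins 54 mm behind the grasp point. The pads swing forward as they close: fully open they stand 13 mm farther back than shut.
Start: joints at [1.08, 0.434, 0.025, 1.573, -0.012, 1.134, -0.075], TCP at [0.236, -0.579, 0.405] pointing down, gripper open.
Joint ranges: [-2.62, 2.62], [-0.44, 2.09], [-1.27, 1.32], [0.08, 2.57], [-1.32, 4.46], [0.12, 2], [-2.74, 2.74]. Speed limits (rad/s): [2.22, 2.22, 3.01, 3.01, 3.14, 3.14, 3.14].

### API

Orientations are given as a rotation vector (axis times angle).
In Python, from bench import r, camera, get_calibration gives the robot as it stands. The module is installed in compiled form; this text tells all that it offers.
- The arm moves only by the tool servo_tool, never from a script. Its argument "targets" is one flat list of numbers, 7 for each row, row after row: the shift along the tool's x, y, z in mm, then the turn, a rotation vector about the tool's x, y, z in degrees, then the closure, from 0 (fully open) to 1 (shut). A call has exactly 5 rows; each row is the pose to reach, as a shift and turn from the pose commanded when the call began, along the tool's axes at that moment; what a row does not reach only later rows make up. A row lasts 1/12 s, in which the tool goes at most 41.7 mm and 7.16 degrees, less where a joint would pass 70% of its speed; a pose out of reach is approached as far as the arm can. A call with a gripper value outside its range is refused whole. The fingers move at their own pace and stop on an object; the grip force is fixed at half the most. Time passes only in rows, so rows that repeat a pose let the fingers close, or fill a call up. It gives the time, the measured TCP pose, the force, the opening and the grip force at its end, in the units of the state.
- r.sense(): the state, without advancing time (a new reading comes with each control period).
- camera(name): name is "scene" or "top" or "wrist"; returns (picture, depth): 400x640x3 uint8, red, green, blue; 400x640 float32, m along the optical axis (not along the pixel's ray), 0 where there is no reading.
- get_calibration(name): a dict with "K" (3x3 intrinsics, pixels), "rvec" (rotation vector, rad) and "tvec" (3), from world to camera coordinates, as OpenCV has them; the wrist camera has in their place "T_tool_cam" (4x4, takes a point from camera to tool coordinates, whose origin is the TCP and whose axes are the flange's). Camera axes: x right, y down, z forward; pixel columns grow to the right and rows downward; lengths in m; the calibration is good to about 2 mm. A picture is of the moment at which its call begins: read the wrist's pose just before it. get_calibration takes no time and is no camera call.
- r.hand_in(): hands the job in; it is judged then, once.
The state is a dict: "time": time; "q": joint angles; "qvel": joint speeds; "effort": joint torques, N m; "position": TCP position; "tool_rot": TCP orientation; "ft_force": force on the tool from outside, world axes, zero at the start; "torque": the same for the moment, N m; "finger_gap": opening from 0.0 (shut) to 1.0 (fully open); "gripper_force": force on a finger pad.
Only numpy, scipy, OpenCV 4.12 (cv2) and the standard library are available. Lean on these libraries where they do the work, as an engineer would, in place of code of your own. Each camera call takes 0.05 s, during which the arm holds its last target. There are 200 camera calls.

## Working session

There is one attempt and no reset: what is moved stays moved. The work goes in short steps, Python scripts to look and compute and a tool call to move; the robot and the scene stay as the last step left them, time stands still between calls to the robot, and variables do not carry over. Pictures are saved under pics/ and viewed, at most 13 in all, crops included, and the job is handed in when it is done.

Besides the shell and the picture viewer there is one more tool, called after "Request:" as name(argument=value, ...) on one line, values as JSON. servo_tool: Moves the arm, as the interface text tells. Its arguments: {"type":"object","properties":{"targets":{"type":"array","items":{"type":"number"}}},"required":["targets"]}

```bash
mkdir -p pics
python3 - <<'E'
from bench import r,camera,get_calibration
import cv2,numpy as np
s=r.sense();print({k:np.round(v,3).tolist() for k,v in s.items()})
for n in("top","scene"):
    p,d=camera(n);cv2.imwrite(f"pics/{n}0.png",p[:,:,::-1]);np.save(f"{n}0.npy",d);c=get_calibration(n);print(n,c)
print(get_calibration("wrist"))
E
```

```text
{'time': 0.0, 'q': [1.08, 0.435, 0.025, 1.574, -0.012, 1.134, -0.075], 'qvel': [-0.001, 0.001, -0.002, 0.003, -0.001, -0.001, -0.0], 'effort': [-0.002, -67.048, 1.024, -31.622, 0.015, 0.012, 0.0], 'position': [0.236, -0.578, 0.404], 'tool_rot': [-3.081, -0.605, 0.001], 'ft_force': [0.322, -0.383, 0.28], 'torque': [-0.043, 0.015, -0.036], 'gripper_force': 0.0, 'finger_gap': 1.003}
top {'K': array([[426.36750776,   0.        , 317.38873325],
       [  0.        , 426.36750776, 202.89308175],
       [  0.        ,   0.        ,   1.        ]]), 'rvec': array([ 2.11894165, -2.13790754,  0.17525372]), 'tvec': array([0.00774708, 0.56116974, 1.02060134])}
scene {'K': array([[501.17167934,   0.        , 321.04855676],
       [  0.        , 501.17167934, 205.70890563],
       [  0.        ,   0.        ,   1.        ]]), 'rvec': array([ 1.21699913,  2.39961076, -0.86136429]), 'tvec': array([ 0.32041083, -0.24577681,  1.6580874 ])}
{'K': array([[341.3505489 ,   0.        , 318.71346813],
       [  0.        , 341.3505489 , 202.75337035],
       [  0.        ,   0.        ,   1.        ]]), 'T_tool_cam': array([[ 4.25899560e-04, -9.59018783e-01, -2.83342182e-01,
         7.30139268e-02],
       [ 9.99999360e-01,  1.11593401e-04,  1.12542057e-03,
         7.03138075e-04],
       [-1.04768035e-03, -2.83342480e-01,  9.59018217e-01,
         3.13888800e-02],
       [ 0.00000000e+00,  0.00000000e+00,  0.00000000e+00,
         1.00000000e+00]])}
```

View pics/top0.png

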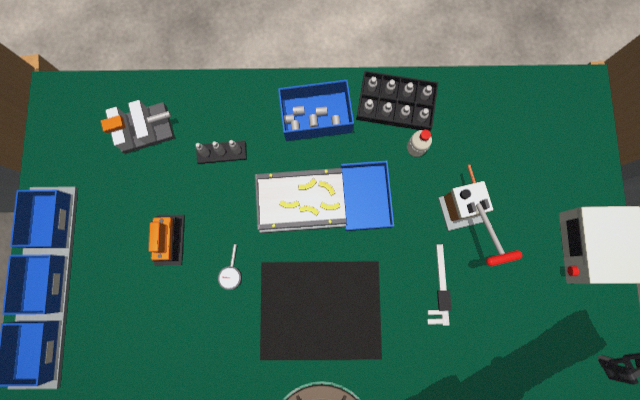

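View pics/scene0.png

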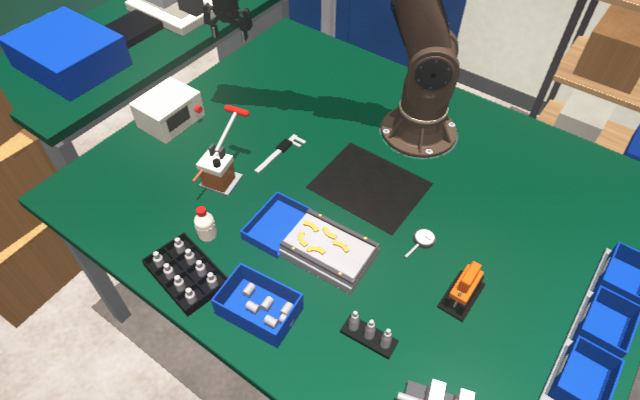

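The top view shows the bed lane at about (257–345, 170–232) with its closed end on the left, the tray to its right, the scraper and cradle at (165, 240), and the pump at (468, 203) with its lever grip at (505, 258). I'll enlarge these.

```bash
cat > h.py <<'E'
import numpy as np,cv2
from bench import r,camera,get_calibration
from scipy.spatial.transform import Rotation as R
def cw(name):
    c=get_calibration(name)
    if name=="wrist":
        s=r.sense();T=np.eye(4);T[:3,:3]=R.from_rotvec(s["tool_rot"]).as_matrix();T[:3,3]=s["position"]
        return c["K"],T@c["T_tool_cam"]
    T=np.eye(4);T[:3,:3]=cv2.Rodrigues(c["rvec"])[0];T[:3,3]=c["tvec"];return c["K"],np.linalg.inv(T)
def onplane(K,T,uv,z):
    d=np.c_[np.atleast_2d(uv),np.ones(len(np.atleast_2d(uv)))]@np.linalg.inv(K).T@T[:3,:3].T
    return T[:3,3]+d*((z-T[2,3])/d[:,2])[:,None]
def cloud(K,T,d):
    v,u=np.mgrid[:400,:640];p=np.stack([u,v,np.ones_like(u)],-1)*d[...,None]
    return p@np.linalg.inv(K).T@T[:3,:3].T+T[:3,3]
E
python3 - <<'E'
from h import *
p=cv2.imread("pics/top0.png")
cv2.imwrite("pics/bed.png",cv2.resize(p[155:240,250:400],None,fx=5,fy=5,interpolation=cv2.INTER_CUBIC))
a=cv2.resize(p[205:275,140:195],None,fx=6,fy=6,interpolation=cv2.INTER_CUBIC)
b=cv2.resize(p[160:272,432:530],None,fx=4.5,fy=4.5,interpolation=cv2.INTER_CUBIC)
c=np.zeros((510,780,3),np.uint8);c[:420,:330]=a;c[:504,335:335+b.shape[1]]=b
cv2.imwrite("pics/cp.png",c)
K,T=cw("top");P=cloud(K,T,np.load("top0.npy"));np.save("P0.npy",P)
hsv=cv2.cvtColor(p,cv2.COLOR_BGR2HSV)
red=((hsv[...,0]<5)|(hsv[...,0]>174))&(hsv[...,1]>150)&(hsv[...,2]>90)
red[:245]=0;red[:,:480]=0;red[268:]=0;red[:,528:]=0
q=P[red];print("grip",len(q),np.median(q,0),q.min(0),q.max(0))
v,u=np.nonzero(red);print(cv2.minAreaRect(np.c_[u,v].astype(np.float32)))
e=np.zeros((400,640),bool);e[205:275,140:195]=1
o=e&(hsv[...,0]>5)&(hsv[...,0]<20)&(hsv[...,1]>150)
for lo,hi in((.055,.075),(.095,.12)):
    q=P[o&(P[...,2]>lo)&(P[...,2]<hi)];print("scr",lo,len(q),q[:,2].mean(),cv2.minAreaRect(q[:,:2].astype(np.float32)),q.mean(0))
e[:]=0;e[165:240,250:350]=1
q=P[e&(P[...,2]>.038)&(P[...,2]<.06)];print("bed",np.median(q[:,2]),cv2.minAreaRect(q[:,:2].astype(np.float32)))
E
```

```text
grip 309 [ 0.41524584 -0.39812299  0.17572473] [ 3.78686900e-01 -4.62753010e-01 -1.68924982e-04] [ 0.43023516 -0.00421055  1.10144319]
((503.794189453125, 257.6764831542969), (8.973817825317383, 36.1378059387207), 75.96376037597656)
scr 0.055 433 0.06465177308296592 ((0.4759150743484497, 0.3854319751262665), (0.10378466546535492, 0.04434075579047203), 0.6041957139968872) [0.47255927 0.37656186 0.06465177]
scr 0.095 347 0.1078152374749009 ((0.4751454293727875, 0.385528028011322), (0.06829798221588135, 0.025768306106328964), 0.23841217160224915) [0.47448162 0.38363362 0.10781524]
bed 0.04678860787264649 ((0.5744632482528687, 0.04640437662601471), (0.141200989484787, 0.2200891673564911), 3.6611990928649902)
```

View pics/bed.png

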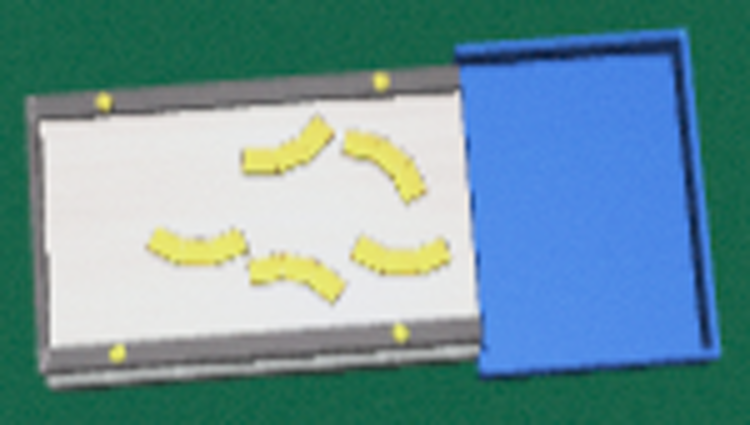

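View pics/cp.png

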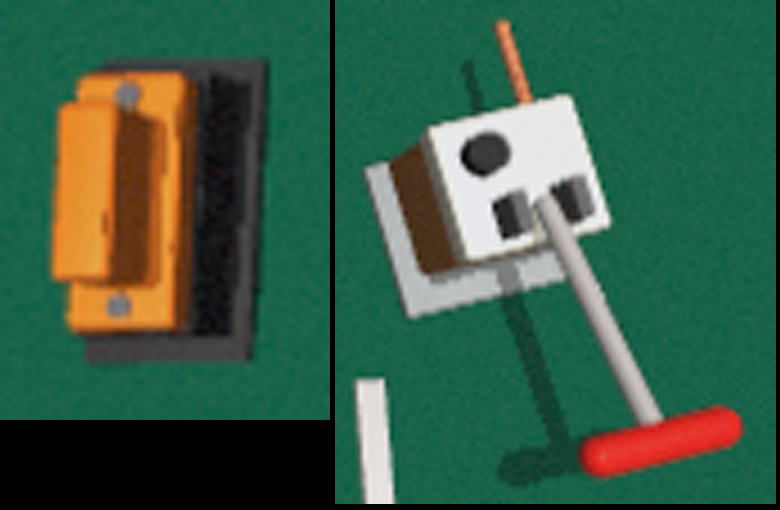

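The bed crop shows five chips at crop x 148–450. The wall is at x≈45 and the lane is open at x≈465, towards the tray. The second crop shows the scraper seated in its cradle. The pump's lever points down-right, with the red grip from (585, 460) to (740, 425).

Next I'll plan the approach to the scraper.

```bash
cat >> h.py <<'E'
def down(yaw): # tool x at world angle yaw deg, z down
    c,s=np.cos(np.radians(yaw)),np.sin(np.radians(yaw));return np.array([[c,s,0],[s,-c,0],[0,0,-1.]])
def now():
    s=r.sense();M=R.from_rotvec(s["tool_rot"]).as_matrix()
    return np.r_[s["position"],np.degrees(np.arctan2(M[1,0],M[0,0]))],M
def plan(*wps): # each (x,y,z,yaw,ncalls); from the measured pose
    p,M=now();print("t",round(r.sense()["time"],2),"now",np.round(p,4),"tilt",np.round(M[:,2],4),"F",np.round(r.sense()["ft_force"],1))
    for w in wps:
        t=np.array(w[:4]);n=w[4]
        for k in range(n):
            a=p+(t-p)*k/n;b=p+(t-p)*(k+1)/n;M0=M if (p is not t and k==0 and w is wps[0]) else down(a[3])
            d=M0.T@(b[:3]-a[:3])*1000;rv=np.degrees(R.from_matrix(M0.T@down(b[3])).as_rotvec())
            print("call: last row",np.round(d,1),np.round(rv,2)," per row",np.round(d/5,1),np.round(rv[2]/5,2))
        p=t
E
python3 - <<'E'
from h import *
P=np.load("P0.npy")
plan((.42,-.15,.40,95,3),(.475,.385,.37,180.4,3))
E
```

```text
t 0.1 now [ 0.2362 -0.5784  0.404  22.2133] tilt [-7.0e-04  1.2e-03 -1.0e+00] F [ 0.3 -1.1 -0.3]
call: last row [ 110.7 -109.     1.5] [-8.000e-02 -1.000e-02 -2.426e+01]  per row [ 22.1 -21.8   0.3] -4.85
call: last row [145.7 -53.9   1.3] [  0.     0.   -24.26]  per row [ 29.1 -10.8   0.3] -4.85
call: last row [155.   10.7   1.3] [  0.     0.   -24.26]  per row [31.   2.1  0.3] -4.85
call: last row [176.1  33.8  10. ] [  0.     0.   -28.47]  per row [35.2  6.8  2. ] -5.69
call: last row [138.7 113.6  10. ] [  0.     0.   -28.47]  per row [27.7 22.7  2. ] -5.69
call: last row [ 67.7 166.   10. ] [  0.     0.   -28.47]  per row [13.5 33.2  2. ] -5.69
```

Request:
servo_tool(targets=[22,-22,0,0,0,-4.85,0,44,-44,0,0,0,-9.7,0,66,-65,0,0,0,-14.55,0,88,-87,0,0,0,-19.4,0,110.7,-109,0,0,0,-24.26,0])

```text
time: 0.52
position: [0.2977, -0.4344, 0.4044]
tool_rot: [-2.884, -1.245, 0.001]
ft_force: [0.5, -1.4, 0.1]
finger_gap: 1.004
gripper_force: 0.0
```

Request:
servo_tool(targets=[29,-11,0,0,0,-4.85,0,58,-22,0,0,0,-9.7,0,87,-32,0,0,0,-14.55,0,116,-43,0,0,0,-19.4,0,145.7,-54,0,0,0,-24.26,0])

```text
time: 0.93
position: [0.3589, -0.2916, 0.4046]
tool_rot: [-2.558, -1.823, 0.001]
ft_force: [-0.2, -0.2, 0.8]
finger_gap: 0.998
gripper_force: 0.0
```

Request:
servo_tool(targets=[31,2,0,0,0,-4.85,0,62,4,0,0,0,-9.7,0,93,6,0,0,0,-14.55,0,124,8,0,0,0,-19.4,0,155,10.7,0,0,0,-24.26,0])

```text
time: 1.35
position: [0.4201, -0.1487, 0.4046]
tool_rot: [-2.118, -2.32, 0.001]
ft_force: [0.1, -0.2, 0.8]
finger_gap: 1.0
gripper_force: 0.0
```

Request:
servo_tool(targets=[35,7,2,0,0,-5.7,0,70,14,4,0,0,-11.4,0,105,20,6,0,0,-17.1,0,140,27,8,0,0,-22.8,0,176,34,10,0,0,-28.5,0])

```text
time: 1.77
position: [0.4382, 0.0295, 0.3946]
tool_rot: [1.481, 2.77, -0.001]
ft_force: [2.0, 0.2, -0.9]
finger_gap: 1.004
gripper_force: 0.0
```

Request:
servo_tool(targets=[28,23,2,0,0,-5.7,0,56,46,4,0,0,-11.4,0,83,68,6,0,0,-17.1,0,111,91,8,0,0,-22.8,0,139,114,10,0,0,-28.5,0])

```text
time: 2.18
position: [0.4568, 0.2084, 0.3844]
tool_rot: [-0.754, -3.05, 0.001]
ft_force: [0.7, -0.3, -0.0]
finger_gap: 0.996
gripper_force: 0.0
```

Request:
servo_tool(targets=[14,33,2,0,0,-5.7,0,27,66,4,0,0,-11.4,0,41,100,6,0,0,-17.1,0,54,133,8,0,0,-22.8,0,68,166,10,0,0,-28.5,0])

```text
time: 2.6
position: [0.475, 0.3868, 0.374]
tool_rot: [0.02, -3.141, 0.001]
ft_force: [1.1, -1.3, 0.5]
finger_gap: 0.996
gripper_force: 0.0
```

Run:
```python
from h import *
K,T=cw("wrist");p,d=camera("wrist");cv2.imwrite("pics/w1.png",p[:,:,::-1])
P=cloud(K,T,d);hsv=cv2.cvtColor(p,cv2.COLOR_RGB2HSV)
o=(hsv[...,0]>5)&(hsv[...,0]<20)&(hsv[...,1]>150)&(abs(P[...,0]-.475)<.09)&(abs(P[...,1]-.385)<.06)
for lo,hi in((.06,.07),(.1035,.115)):
    m=(o&(P[...,2]>lo)&(P[...,2]<hi)).astype(np.uint8);m=cv2.morphologyEx(m,cv2.MORPH_OPEN,np.ones((3,3)))>0
    q=P[m];print("scr",len(q),np.median(q[:,2]),cv2.minAreaRect(q[:,:2].astype(np.float32)))
print(now(),r.sense()["q"])
plan((.475,.385,.245,180.4,2))
```

```text
scr 1554 0.06428614518975417 ((0.4742455780506134, 0.38697385787963867), (0.09538807719945908, 0.043964605778455734), 0.6321127414703369)
scr 2680 0.10817057785160883 ((0.4776625335216522, 0.38728663325309753), (0.06882314383983612, 0.023921171203255653), 0.10692480206489563)
(array([   0.47348064,    0.39309066,    0.37385498, -178.52820661]), array([[-0.99966849, -0.02567532, -0.00191991],
       [-0.02568477,  0.99965723,  0.0050714 ],
       [ 0.00178904,  0.00511903, -0.9999853 ]])) [-0.22557896  0.59127597 -0.85847908  1.58758582  0.469199    1.17896841
  0.4154253 ]
t 2.65 now [   0.4735    0.3931    0.3739 -178.5282] tilt [-0.0019  0.0051 -1.    ] F [0.5 5.1 2. ]
call: last row [-0.8 -4.4 64.4] [ 1.6000e-01  4.6000e-01 -1.7946e+02]  per row [-0.2 -0.9 12.9] -35.89
call: last row [ 0.7  4.1 64.4] [  -0.     -0.   -179.46]  per row [ 0.1  0.8 12.9] -35.89
```

View pics/w1.png

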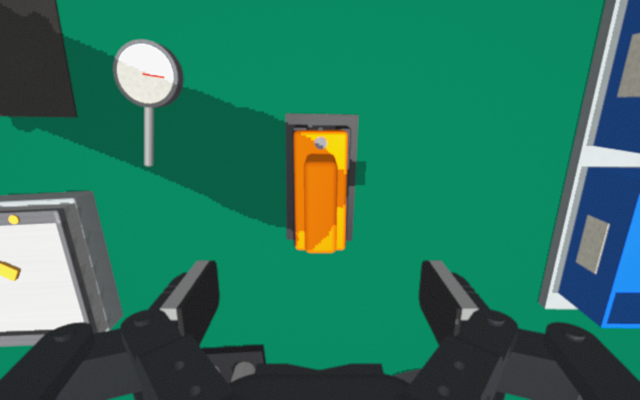

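The wrist view shows the scraper at (320, 190) with its ridge centred between the open fingers, and the cradle and the area around it are clear. I'll descend partway, let it settle and re-measure.

Request:
servo_tool(targets=[0,0,20,0,0,0,0,0,0,40,0,0,0,0,0,0,60,0,0,0,0,0,0,60,0,0,0,0,0,0,60,0,0,0,0])

```text
time: 3.07
position: [0.4747, 0.385, 0.3139]
tool_rot: [0.014, -3.14, 0.003]
ft_force: [0.2, -0.3, 0.3]
finger_gap: 1.004
gripper_force: 0.0
```

```bash
sed -i 's|t=np.array(w\[:4\]);n=w\[4\]|t=np.array(w[:4]);n=w[4];t[3]=p[3]+(t[3]-p[3]+180)%360-180|' h.py
python3 - <<'E'
from h import *
plan((.476,.3862,.245,180.4,1))
E
```

```text
t 3.07 now [   0.4747    0.385     0.3139 -179.5035] tilt [-0.002  -0.0017 -1.    ] F [ 0.2 -0.3  0.3]
call: last row [-1.4  1.3 68.9] [-0.1  -0.11  0.1 ]  per row [-0.3  0.3 13.8] 0.02
```

Request:
servo_tool(targets=[-0.4,0.3,20,0,0,0,0,-1,0.8,40,0,0,0,0,-1.4,1.2,60,0,0,0,0,-1.4,1.2,69,0,0,0,0,-1.4,1.2,69,0,0,0,0])

```text
time: 3.48
position: [0.4762, 0.3862, 0.2449]
tool_rot: [0.013, -3.14, 0.002]
ft_force: [-0.2, -0.1, 0.3]
finger_gap: 1.0
gripper_force: 0.0
```

Request:
servo_tool(targets=[0,0,0,0,0,0,0.3,0,0,0,0,0,0,0.5,0,0,0,0,0,0,0.6,0,0,0,0,0,0,0.8,0,0,0,0,0,0,1])

```text
time: 3.9
position: [0.4764, 0.3868, 0.2465]
tool_rot: [-0.013, 3.141, 0.001]
ft_force: [-0.5, 1.7, 3.7]
finger_gap: 0.3
gripper_force: 3.0
```

Request:
servo_tool(targets=[0,0,0,0,0,0,1,0,0,0,0,0,0,1,0,0,0,0,0,0,1,0,0,0,0,0,0,1,0,0,0,0,0,0,1])

```text
time: 4.32
position: [0.4764, 0.3869, 0.2465]
tool_rot: [-0.013, 3.141, 0.001]
ft_force: [0.2, -0.4, 5.7]
finger_gap: 0.272
gripper_force: 60.8
```

Run:
```python
from h import *
plan((.476,.3862,.245,180.4,1))
print(r.sense())
```

```text
t 4.32 now [   0.4764    0.3869    0.2465 -179.5093] tilt [ 9.e-04  6.e-04 -1.e+00] F [ 0.2 -0.4  5.7]
call: last row [ 0.4 -0.7  1.5] [0.03 0.05 0.09]  per row [ 0.1 -0.1  0.3] 0.02
{'time': 4.3167, 'q': array([-0.26949475,  0.71436531, -0.77032577,  1.72002748,  0.59366914,
        0.95460224,  0.30590578]), 'qvel': array([ 9.91454458e-04, -9.92063648e-04,  9.78573951e-04,  3.07420603e-05,
        2.01452760e-03, -4.64399894e-04, -1.83457000e-03]), 'effort': array([-1.87512659e-01, -6.79236317e+01, -1.42026356e+01, -2.24227220e+01,
        5.13769768e-02, -4.56768293e-01,  4.82148724e-02]), 'position': array([0.47635351, 0.38686276, 0.24648276]), 'tool_rot': array([-1.34492528e-02,  3.14068057e+00,  8.77127650e-04]), 'ft_force': array([ 0.20864454, -0.41237753,  5.662152  ]), 'torque': array([-0.33503925,  0.09009905, -0.06854352]), 'gripper_force': 60.80500245094299, 'finger_gap': 0.27199089797075815}
```

Request:
servo_tool(targets=[0,0,-8,0,0,0,1,0,0,-20,0,0,0,1,0,0,-36,0,0,0,1,0,0,-55,0,0,0,1,0,0,-75,0,0,0,1])

```text
time: 4.73
position: [0.476, 0.3864, 0.3218]
tool_rot: [0.014, -3.141, 0.001]
ft_force: [-0.2, 0.6, -2.9]
finger_gap: 0.273
gripper_force: 59.5
```

Request:
servo_tool(targets=[0,0,-5,0,0,0,1,0,0,-5,0,0,0,1,0,0,-5,0,0,0,1,0,0,-5,0,0,0,1,0,0,-5,0,0,0,1])

```text
time: 5.15
position: [0.4761, 0.3862, 0.3244]
tool_rot: [0.014, -3.14, 0.002]
ft_force: [-0.0, 0.1, -3.0]
finger_gap: 0.268
gripper_force: 59.7
```

Run:
```python
from h import *
P=np.load("P0.npy");p=cv2.imread("pics/top0.png")
# bed plate: white region fit for lane walls
hsv=cv2.cvtColor(p,cv2.COLOR_BGR2HSV);m=((hsv[...,1]<40)&(hsv[...,2]>190))|((hsv[...,0]>20)&(hsv[...,0]<35)&(hsv[...,1]>90))
e=np.zeros_like(m);e[172:228,255:350]=1
m=cv2.morphologyEx((m&e).astype(np.uint8),cv2.MORPH_OPEN,np.ones((5,5)))
K,T=cw("top");v,u=np.nonzero(m)
q=onplane(K,T,np.c_[u,v],.045)[:,:2].astype(np.float32);print(cv2.minAreaRect(q))
plan((.5694,.1262,.3215,183.66,2))
```

```text
((0.5742291808128357, 0.043829046189785004), (0.11489478498697281, 0.21335464715957642), 3.6121668815612793)
t 5.15 now [   0.4761    0.3862    0.3244 -179.5022] tilt [-0.0015 -0.0015 -1.    ] F [-0.   0.1 -3. ]
call: last row [ -45.5 -130.4    1.6] [-0.08 -0.09 -1.58]  per row [ -9.1 -26.1   0.3] -0.32
call: last row [ -41.9 -131.6    1.4] [ 0.    0.   -1.58]  per row [ -8.4 -26.3   0.3] -0.32
```

Request:
servo_tool(targets=[-9,-26,0,0,0,0,1,-18,-52,0,0,0,-0.5,1,-27,-78,0,0,0,-1,1,-36,-104,0,0,0,-1.3,1,-45.5,-130.4,0,0,0,-1.6,1])

```text
time: 5.57
position: [0.5229, 0.2553, 0.3248]
tool_rot: [0.059, -3.14, 0.001]
ft_force: [0.3, 1.3, -3.3]
finger_gap: 0.271
gripper_force: 60.0
```

Request:
servo_tool(targets=[-11,-35,0,0,0,-0.4,1,-22,-70,0,0,0,-0.8,1,-33,-103,0,0,0,-1.2,1,-41.9,-131.6,0,0,0,-1.6,1,-41.9,-131.6,0,0,0,-1.6,1])

```text
time: 5.98
position: [0.5721, 0.1187, 0.3237]
tool_rot: [0.087, -3.139, 0.008]
ft_force: [0.8, -0.8, -3.9]
finger_gap: 0.275
gripper_force: 60.1
```

Request:
servo_tool(targets=[0,0,5,0,0,0,1,0,0,10,0,0,0,1,0,0,15,0,0,0,1,0,0,20,0,0,0,1,0,0,20,0,0,0,1])

```text
time: 6.4
position: [0.5688, 0.1274, 0.3042]
tool_rot: [0.104, -3.138, 0.0]
ft_force: [-0.8, -0.1, -3.4]
finger_gap: 0.271
gripper_force: 60.0
```

Run:
```python
from h import *
p,d=camera("top");K,T=cw("top")
cv2.imwrite("pics/t2.png",cv2.resize(p[140:240,240:400,::-1],None,fx=5,fy=5,interpolation=cv2.INTER_CUBIC))
p,d=camera("wrist");cv2.imwrite("pics/w2.png",p[:,:,::-1])
plan((.5694,.1262,.2946,183.66,1))
```

```text
t 6.5 now [ 5.692000e-01  1.274000e-01  3.054000e-01 -1.762199e+02] tilt [-7.e-04 -0.e+00 -1.e+00] F [ 0.5  0.5 -2.2]
call: last row [-0.1 -1.2 10.8] [ 0.   -0.04  0.12]  per row [-0.  -0.2  2.2] 0.02
```

View pics/w2.png

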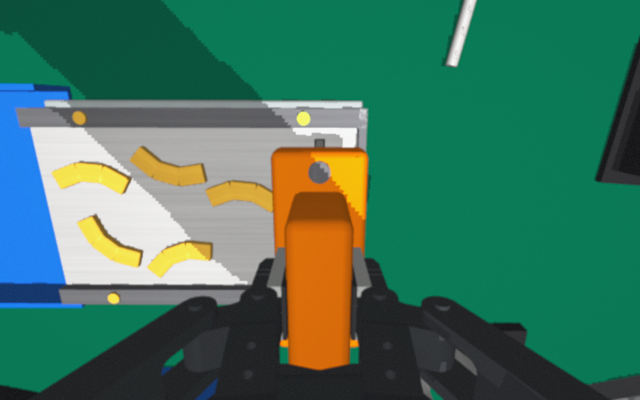

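The wrist view shows the scraper held square in the lane, with the nearest chip's end at about (273, 197), just ahead of the block's overhang and clear of the blade. I'll lower and feel for contact.

Request:
servo_tool(targets=[0,-0.4,6,0,0,0,1,0,-0.8,12,0,0,0,1,0,-1,18,0,0,0,1,0,-1,21,0,0,0,1,0,-1,21,0,0,0,1])

```text
time: 6.92
position: [0.5693, 0.1253, 0.2836]
tool_rot: [0.101, -3.138, 0.001]
ft_force: [0.6, -0.7, -2.3]
finger_gap: 0.272
gripper_force: 60.1
```

Request:
servo_tool(targets=[0,0,1,0,0,0,1,0,0,2,0,0,0,1,0,0,3,0,0,0,1,0,0,3,0,0,0,1,0,0,3,0,0,0,1])

```text
time: 7.33
position: [0.5696, 0.1257, 0.2818]
tool_rot: [-0.101, 3.14, -0.0]
ft_force: [-0.2, 0.6, -2.7]
finger_gap: 0.275
gripper_force: 60.1
```

Request:
servo_tool(targets=[0,0,1,0,0,0,1,0,0,2,0,0,0,1,0,0,3,0,0,0,1,0,0,4,0,0,0,1,0,0,4,0,0,0,1])

```text
time: 7.75
position: [0.5697, 0.1258, 0.2784]
tool_rot: [-0.101, 3.139, -0.0]
ft_force: [-2.7, -1.6, 8.9]
finger_gap: 0.271
gripper_force: 61.9
```

Request:
servo_tool(targets=[0,0,-0.5,0,0,0,1,0,0,-0.5,0,0,0,1,0,0,-0.5,0,0,0,1,0,0,-0.5,0,0,0,1,0,0,-0.5,0,0,0,1])

```text
time: 8.17
position: [0.5697, 0.1258, 0.279]
tool_rot: [-0.101, 3.139, -0.0]
ft_force: [-2.4, -1.2, 7.6]
finger_gap: 0.271
gripper_force: 61.7
```

Run:
```python
from h import *
s=r.sense();print(s["ft_force"],s["torque"],now()[0])
p,d=camera("scene");K,T=cw("scene")
c=get_calibration("scene");uv=cv2.projectPoints(np.array([[.57,.12,.06]]),c["rvec"],c["tvec"],c["K"],None)[0][0,0].astype(int);print(uv)
u,v=uv;cv2.imwrite("pics/s3.png",cv2.resize(p[v-50:v+50,u-90:u+50,::-1],None,fx=5.5,fy=5.5,interpolation=cv2.INTER_CUBIC))
```

```text
[-2.36579953 -1.22814718  7.56721455] [-0.33587369  0.57575319  0.0432468 ] [ 5.69705578e-01  1.25781684e-01  2.78967095e-01 -1.76305093e+02]
[353 254]
```

View pics/s3.png

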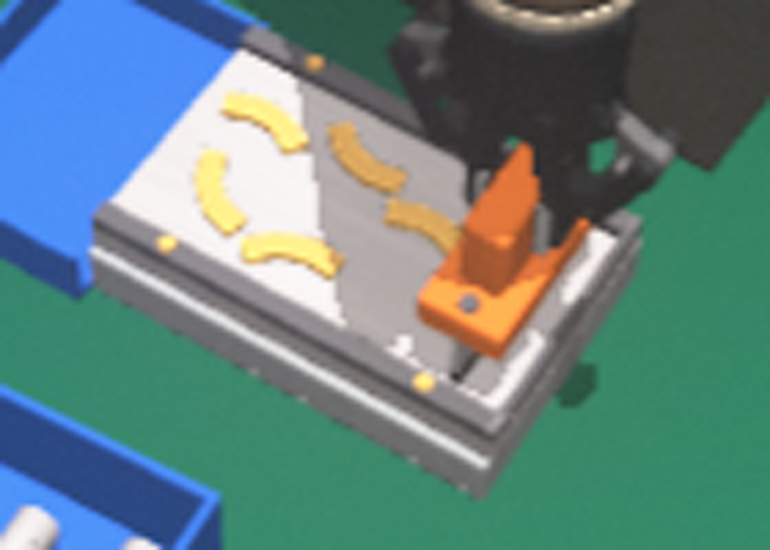

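The scene crop shows the blade standing on the plate inside the rails, near (460, 375), with all the chips ahead of it. The moment reading puts the contact at the blade's centre, with a normal force of about 10.5 N. Now I'll wipe.

Request:
servo_tool(targets=[0,-2,0,0,0,0,1,0,-5,0,0,0,0,1,0,-9,0,0,0,0,1,0,-14,0,0,0,0,1,0,-19,0,0,0,0,1])

```text
time: 8.63
position: [0.5712, 0.1086, 0.2794]
tool_rot: [-0.104, 3.137, 0.006]
ft_force: [-0.2, 4.4, 5.3]
finger_gap: 0.27
gripper_force: 61.1
```

Request:
servo_tool(targets=[0,-5,0.3,0,0,0,1,0,-10,0.6,0,0,0,1,0,-15,0.7,0,0,0,1,0,-20,0.8,0,0,0,1,0,-25,0.8,0,0,0,1])

```text
time: 9.05
position: [0.573, 0.084, 0.279]
tool_rot: [-0.104, 3.136, 0.007]
ft_force: [-0.5, 5.6, 7.1]
finger_gap: 0.271
gripper_force: 61.3
```

Request:
servo_tool(targets=[0,-6,0,0,0,0,1,0,-12,0,0,0,0,1,0,-18,0,0,0,0,1,0,-24,0.1,0,0,0,1,0,-30,0.1,0,0,0,1])

```text
time: 9.47
position: [0.5751, 0.0541, 0.2789]
tool_rot: [-0.104, 3.136, 0.007]
ft_force: [-0.2, 6.2, 7.6]
finger_gap: 0.273
gripper_force: 61.3
```

Request:
servo_tool(targets=[0.2,-6,0,0,0,0,1,0.4,-12,0,0,0,0,1,0.6,-18,-0.1,0,0,0,1,0.8,-24,-0.1,0,0,0,1,0.9,-30,-0.1,0,0,0,1])

```text
time: 9.88
position: [0.5762, 0.024, 0.279]
tool_rot: [-0.104, 3.136, 0.006]
ft_force: [0.6, 7.1, 6.9]
finger_gap: 0.269
gripper_force: 61.3
```

Request:
servo_tool(targets=[0.1,-6,0,0,0,0,1,0.2,-12,0,0,0,0,1,0.3,-18,0.1,0,0,0,1,0.4,-24,0.1,0,0,0,1,0.4,-30,0.1,0,0,0,1])

```text
time: 10.3
position: [0.5777, -0.0058, 0.2789]
tool_rot: [-0.104, 3.136, 0.006]
ft_force: [-0.5, 6.9, 8.5]
finger_gap: 0.275
gripper_force: 61.3
```

Request:
servo_tool(targets=[0.1,-6,-0.1,0,0,0,1,0.2,-12,-0.3,0,0,0,1,0.3,-18,-0.3,0,0,0,1,0.3,-24,-0.3,0,0,0,1,0.3,-30,-0.3,0,0,0,1])

```text
time: 10.72
position: [0.5794, -0.036, 0.279]
tool_rot: [-0.104, 3.136, 0.005]
ft_force: [0.1, 6.3, 6.3]
finger_gap: 0.27
gripper_force: 61.2
```

Request:
servo_tool(targets=[0,-6,0.2,0,0,0,1,0.1,-12,0.2,0,0,0,1,0.2,-18,0.2,0,0,0,1,0.2,-23,0.2,0,0,0,1,0.2,-27,0.2,0,0,0,1])

```text
time: 11.13
position: [0.581, -0.0633, 0.2789]
tool_rot: [-0.103, 3.136, 0.005]
ft_force: [-0.1, 5.6, 7.3]
finger_gap: 0.277
gripper_force: 61.3
```

Request:
servo_tool(targets=[0,-3,0,0,0,0,1,0,-6,0,0,0,0,1,0,-9,0,0,0,0,1,0,-12,0,0,0,0,1,0,-14,0,0,0,0,1])

```text
time: 11.55
position: [0.5808, -0.08, 0.2769]
tool_rot: [0.1, -3.139, 0.001]
ft_force: [-0.4, -0.3, -3.8]
finger_gap: 0.275
gripper_force: 60.2
```

Run:
```python
from h import *
p,d=camera("scene");p2,_=camera("wrist")
c=get_calibration("scene");u,v=cv2.projectPoints(np.array([[.58,-.1,.05]]),c["rvec"],c["tvec"],c["K"],None)[0][0,0].astype(int)
a=cv2.resize(p[v-55:v+55,u-65:u+65,::-1],(500,424),interpolation=cv2.INTER_CUBIC)
b=cv2.resize(p2[:300,:300,::-1],(300,300));o=np.zeros((424,800,3),np.uint8);o[:,:500]=a;o[:300,500:]=b
cv2.imwrite("pics/s4.png",o);plan((.58,-.077,.30,183.66,1))
```

```text
t 11.65 now [ 5.809000e-01 -7.990000e-02  2.770000e-01 -1.763621e+02] tilt [-7.e-04 -4.e-04 -1.e+00] F [-0.2  0.1 -2.2]
call: last row [  0.7   2.9 -23. ] [-0.02 -0.04 -0.02]  per row [ 0.1  0.6 -4.6] -0.0
```

View pics/s4.png

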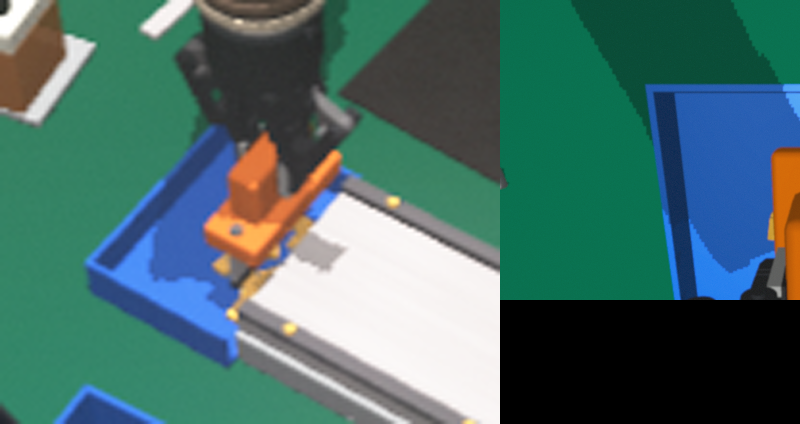

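The wipe reached the edge. In the picture the chips are down in the tray around (225–300, 235–315). I'll lift and check.

Request:
servo_tool(targets=[0,0,-6,0,0,0,1,0,0,-16,0,0,0,1,0,0,-28,0,0,0,1,0,0,-40,0,0,0,1,0,0,-50,0,0,0,1])

```text
time: 12.07
position: [0.5813, -0.0787, 0.3296]
tool_rot: [-0.102, 3.138, -0.0]
ft_force: [0.3, 0.1, -2.9]
finger_gap: 0.268
gripper_force: 60.2
```

Request:
servo_tool(targets=[0,20,0,0,0,0,1,10,50,0,0,0,0,1,20,80,0,0,0,0.5,1,25,110,0,0,0,1,1,30,140,0,0,0,1,1])

```text
time: 12.48
position: [0.5415, 0.06, 0.3286]
tool_rot: [-0.072, 3.139, -0.0]
ft_force: [-0.2, -0.3, -2.8]
finger_gap: 0.275
gripper_force: 60.1
```

Run:
```python
from h import *
p,d=camera("top")
K,T=cw("top");P=cloud(K,T,d);hsv=cv2.cvtColor(p,cv2.COLOR_RGB2HSV)
m=((hsv[...,0]>19)&(hsv[...,0]<35)&(hsv[...,1]>110)&(hsv[...,2]>80)).astype(np.uint8);m[:150]=0;m[245:]=0;m[:,:250]=0;m[:,400:]=0
n,l,st,ce=cv2.connectedComponentsWithStats(m)
c=np.array([.5745,.0464]);a=np.radians(3.66)
for i in range(1,n):
    if st[i,4]>8:
        q=np.median(P[l==i],0);w=q[:2]-c;print(st[i,4],ce[i].round(),"bed",(np.array([[np.cos(a),np.sin(a)],[-np.sin(a),np.cos(a)]])@w).round(3),"z",q[2].round(3))
cv2.imwrite("pics/t5.png",cv2.resize(p[150:245,255:405,::-1],None,fx=5,fy=5,interpolation=cv2.INTER_CUBIC))
plan((.4763,.3868,.327,180.45,2))
```

```text
50 [350. 185.] bed [ 0.03  -0.126] z 0.012
36 [361. 192.] bed [ 0.01  -0.158] z 0.011
t 12.53 now [ 5.396000e-01  6.720000e-02  3.296000e-01 -1.768902e+02] tilt [ 0.0019  0.0046 -1.    ] F [-2.1  7.1 -1.5]
call: last row [ 22.9 161.3   2. ] [0.26 0.12 1.33]  per row [ 4.6 32.3  0.4] 0.27
call: last row [ 26.7 160.7   1.3] [0.   0.   1.33]  per row [ 5.3 32.1  0.3] 0.27
```

View pics/t5.png

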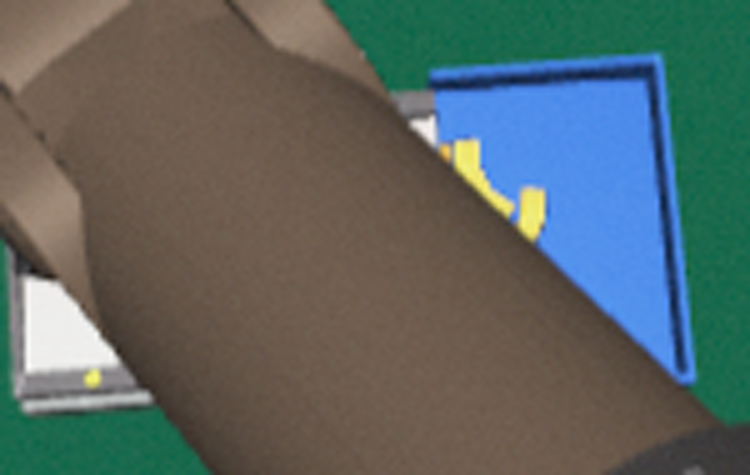

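The arm hides most of the tray here, with chips visible at (465, 150) and (530, 210). I'll carry on to the cradle and look again from there.

Request:
servo_tool(targets=[5,32,0,0,0,0.3,1,9,64,1,0,0,0.6,1,14,97,1,0,0,0.9,1,18,129,1,0,0,1.2,1,23,161,2,0,0,1.4,1])

```text
time: 12.95
position: [0.5113, 0.22, 0.3267]
tool_rot: [-0.035, 3.14, 0.001]
ft_force: [0.1, 0.0, -2.2]
finger_gap: 0.27
gripper_force: 60.3
```

Request:
servo_tool(targets=[6,35,0,0,0,0.3,1,12,70,0,0,0,0.6,1,18,105,0,0,0,0.9,1,23,135,0,0,0,1.2,1,27,157,0,0,0,1.4,1])

```text
time: 13.37
position: [0.4797, 0.378, 0.3268]
tool_rot: [-0.001, 3.141, 0.004]
ft_force: [-0.1, 0.1, -2.9]
finger_gap: 0.268
gripper_force: 60.2
```

Request:
servo_tool(targets=[0,0,0,0,0,0,1,0,0,0,0,0,0,1,0,0,0,0,0,0,1,0,0,0,0,0,0,1,0,0,0,0,0,0,1])

```text
time: 13.78
position: [0.4818, 0.3734, 0.3255]
tool_rot: [0.006, 3.141, -0.001]
ft_force: [-0.3, -0.2, -2.6]
finger_gap: 0.276
gripper_force: 60.5
```

Run:
```python
from h import *
p,d=camera("top")
K,T=cw("top");P=cloud(K,T,d);hsv=cv2.cvtColor(p,cv2.COLOR_RGB2HSV)
m=((hsv[...,0]>19)&(hsv[...,0]<35)&(hsv[...,1]>110)&(hsv[...,2]>80)).astype(np.uint8);m[:150]=0;m[245:]=0;m[:,:250]=0;m[:,400:]=0
n,l,st,ce=cv2.connectedComponentsWithStats(m)
c=np.array([.5745,.0464]);a=np.radians(3.66)
for i in range(1,n):
    if st[i,4]>4:
        q=np.median(P[l==i],0);w=q[:2]-c;print(st[i,4],ce[i].round(),"bed",(np.array([[np.cos(a),np.sin(a)],[-np.sin(a),np.cos(a)]])@w).round(3),"z",q[2].round(3),P[l==i][:,2].max().round(3))
cv2.imwrite("pics/t6.png",cv2.resize(p[150:245,255:405,::-1],None,fx=5,fy=5,interpolation=cv2.INTER_CUBIC))
plan((.4763,.3868,.247,180.45,1))
```

```text
6 [326. 171.] bed [ 0.063 -0.07 ] z 0.055 0.058
6 [270. 175.] bed [0.063 0.07 ] z 0.054 0.056
23 [344. 187.] bed [ 0.029 -0.115] z 0.021 0.028
141 [350. 195.] bed [ 0.013 -0.127] z 0.014 0.036
72 [359. 196.] bed [ 0.    -0.152] z 0.011 0.015
6 [330. 221.] bed [-0.065 -0.069] z 0.056 0.057
8 [273. 225.] bed [-0.064  0.071] z 0.055 0.058
t 13.83 now [  0.4817   0.3736   0.3255 179.7855] tilt [ 3.e-04 -6.e-04 -1.e+00] F [-0.5 -0.  -3.6]
call: last row [ 5.4 13.3 78.5] [-0.04  0.02 -0.66]  per row [ 1.1  2.7 15.7] -0.13
```

View pics/t6.png

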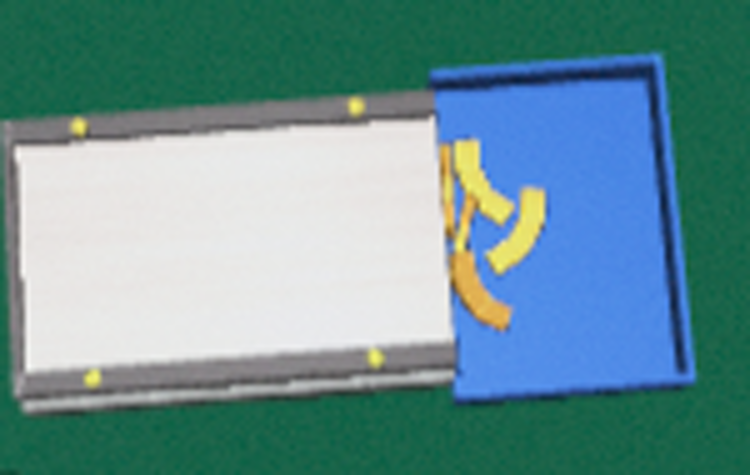

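All five chips are in the tray, at crop x 440–545, and the plate is clean. Now I'll seat the scraper.

Request:
servo_tool(targets=[2,5,0,0,0,-0.3,1,5.4,13.3,0,0,0,-0.66,1,5.4,13.3,12,0,0,-0.66,1,5.4,13.3,25,0,0,-0.66,1,5.4,13.3,30,0,0,-0.66,1])

```text
time: 14.25
position: [0.4751, 0.3875, 0.2925]
tool_rot: [0.016, -3.139, 0.004]
ft_force: [-0.4, -1.1, -2.9]
finger_gap: 0.273
gripper_force: 60.4
```

Run:
```python
from h import *
plan((.4763,.3868,.247,180.45,1))
```

```text
t 14.25 now [   0.4751    0.3875    0.2925 -179.4137] tilt [-0.0021 -0.0025 -1.    ] F [-0.4 -1.1 -2.9]
call: last row [-1.3 -0.6 45.5] [-0.14 -0.12  0.14]  per row [-0.3 -0.1  9.1] 0.03
```

Request:
servo_tool(targets=[-0.4,-0.4,8,0,0,0,1,-0.8,-0.4,20,0,0,0,1,-0.8,-0.4,32,0,0,0,1,-0.8,-0.4,40,0,0,0,1,-0.8,-0.4,42,0,0,0,1])

```text
time: 14.67
position: [0.4762, 0.387, 0.2511]
tool_rot: [0.015, -3.139, 0.003]
ft_force: [-0.2, -0.6, -3.1]
finger_gap: 0.271
gripper_force: 60.4
```

Run:
```python
from h import *
plan((.4763,.3868,.247,180.45,1))
```

```text
t 14.67 now [   0.4762    0.387     0.2511 -179.4507] tilt [-0.002 -0.002 -1.   ] F [-0.2 -0.6 -3.1]
call: last row [-0.1 -0.2  4.1] [-0.12 -0.12  0.1 ]  per row [-0.  -0.   0.8] 0.02
```

Request:
servo_tool(targets=[0,0,1,0,0,0,1,0,0,2,0,0,0,1,0,0,3.5,0,0,0,1,0,0,5,0,0,0,1,0,0,5,0,0,0,1])

```text
time: 15.08
position: [0.4765, 0.3877, 0.2485]
tool_rot: [-0.015, 3.141, 0.0]
ft_force: [0.3, 0.7, -2.3]
finger_gap: 0.272
gripper_force: 60.4
```

Request:
servo_tool(targets=[0,0,1,0,0,0,1,0,0,2,0,0,0,1,0,0,2,0,0,0,1,0,0,2,0,0,0,1,0,0,2,0,0,0,1])

```text
time: 15.5
position: [0.4764, 0.3878, 0.2466]
tool_rot: [-0.015, 3.141, 0.0]
ft_force: [-0.4, 0.5, -1.6]
finger_gap: 0.276
gripper_force: 60.5
```

Contact is just starting, so a touch more before opening.

Request:
servo_tool(targets=[0,0,0.5,0,0,0,1,0,0,1,0,0,0,1,0,0,1,0,0,0,1,0,0,1,0,0,0,1,0,0,1,0,0,0,1])

```text
time: 15.92
position: [0.4764, 0.3879, 0.2465]
tool_rot: [-0.015, 3.141, 0.0]
ft_force: [-2.0, -3.0, 8.9]
finger_gap: 0.276
gripper_force: 62.0
```

Request:
servo_tool(targets=[0,0,-1,0,0,0,1,0,0,-1,0,0,0,0.7,0,0,-1,0,0,0,0.5,0,0,-1,0,0,0,0.2,0,0,-1,0,0,0,0])

```text
time: 16.33
position: [0.4764, 0.3878, 0.2463]
tool_rot: [0.015, -3.141, -0.0]
ft_force: [-0.2, -0.0, -0.3]
finger_gap: 0.717
gripper_force: 0.0
```

Request:
servo_tool(targets=[0,0,-1,0,0,0,0,0,0,-3,0,0,0,0,0,0,-15,0,0,0,0,0,0,-40,0,0,0,0,0,0,-80,0,0,0,0])

```text
time: 16.75
position: [0.4759, 0.3866, 0.3249]
tool_rot: [0.016, -3.137, 0.006]
ft_force: [1.0, -0.4, 0.3]
finger_gap: 0.993
gripper_force: 0.0
```

Request:
servo_tool(targets=[0,0,-40,0,0,0,0,0,0,-70,0,0,0,0,0,0,-75,0,0,0,0,0,0,-75,0,0,0,0,0,0,-75,0,0,0,0])

```text
time: 17.17
position: [0.4763, 0.3875, 0.4016]
tool_rot: [-0.015, 3.141, -0.0]
ft_force: [-0.2, -0.4, -0.2]
finger_gap: 1.002
gripper_force: 0.0
```

Run:
```python
from h import *
K,T=cw("wrist");p,d=camera("wrist")
P=cloud(K,T,d);hsv=cv2.cvtColor(p,cv2.COLOR_RGB2HSV)
o=(hsv[...,0]>5)&(hsv[...,0]<20)&(hsv[...,1]>150)&(abs(P[...,0]-.475)<.09)&(abs(P[...,1]-.385)<.06)
for lo,hi in((.06,.07),(.1035,.115)):
    m=(o&(P[...,2]>lo)&(P[...,2]<hi)).astype(np.uint8);m=cv2.morphologyEx(m,cv2.MORPH_OPEN,np.ones((3,3)))>0
    q=P[m];print("scr",len(q),np.median(q[:,2]),cv2.minAreaRect(q[:,:2].astype(np.float32)))
    A=np.c_[q,np.ones(len(q))];print(np.linalg.lstsq(np.c_[q[:,:2],np.ones(len(q))],q[:,2],rcond=None)[0])
# pump geometry
P=np.load("P0.npy");q0=cv2.imread("pics/top0.png");h=cv2.cvtColor(q0,cv2.COLOR_BGR2HSV)
e=np.zeros((400,640),bool);e[175:225,445:500]=1
m=e&(abs(P[...,2]-.1)<.006)&(h[...,1]<60)&(h[...,2]>180)
print("cap",cv2.minAreaRect(P[m][:,:2].astype(np.float32)),np.median(P[m][:,2]))
m=((h[...,0]<5)|(h[...,0]>174))&(h[...,1]>150)&(P[...,2]>.13)&(P[...,2]<.2);m[:245]=0;m[:,:480]=0;m[268:]=0;m[:,528:]=0
q=P[m];print("grip",len(q),cv2.minAreaRect(q[:,:2].astype(np.float32)),np.percentile(q[:,2],[5,50,95]))
print(now()[0],r.sense()["q"])
```

```text
scr 1179 0.06421055454318425 ((0.4744192361831665, 0.38684454560279846), (0.09008418768644333, 0.04367918521165848), 0.5448436737060547)
[-0.00409467  0.00538371  0.06403616]
scr 2191 0.10818443722533061 ((0.47749239206314087, 0.38699355721473694), (0.06807681173086166, 0.023900462314486504), 0.4126109182834625)
[ 0.00502257 -0.00228537  0.10650046]
cap ((0.559195339679718, -0.3672664761543274), (0.07272365689277649, 0.07898443937301636), 13.301397323608398) 0.10082740196180828
grip 306 ((0.4157352149486542, -0.39955905079841614), (0.019038071855902672, 0.07537126541137695), 12.6138916015625) [0.17000771 0.17572927 0.1789873 ]
[   0.47628973    0.38722585    0.40050945 -179.44911802] [-0.20990216  0.56765094 -0.87057768  1.5550859   0.45106288  1.23266502
  0.42480651]
```

The scraper is seated as before, with the same height, level, and within 0.5 mm. Next is the pump: the cap and grip fits put the lever axis at about 12.7° and the grip at (0.416, −0.400).

Run:
```python
from h import *
plan((.413,-.400,.39,102.7,5))
```

```text
t 17.22 now [   0.4763    0.3872    0.4005 -179.4491] tilt [-7.0e-04 -1.3e-03 -1.0e+00] F [ 0.3 -1.1  0.7]
call: last row [  14.2 -157.3    2.3] [-0.08 -0.03 15.57]  per row [  2.8 -31.5   0.5] 3.11
call: last row [ -28.6 -155.3    2.1] [ 0.    0.   15.57]  per row [ -5.7 -31.1   0.4] 3.11
call: last row [ -69.2 -142.     2.1] [ 0.    0.   15.57]  per row [-13.8 -28.4   0.4] 3.11
call: last row [-104.8 -118.2    2.1] [ 0.    0.   15.57]  per row [-21.  -23.6   0.4] 3.11
call: last row [-132.7  -85.7    2.1] [ 0.    0.   15.57]  per row [-26.5 -17.1   0.4] 3.11
```

Request:
servo_tool(targets=[2,-20,0,0,0,3.1,0,5,-50,1,0,0,6.2,0.3,8,-85,1,0,0,9.3,0.6,11,-120,2,0,0,12.4,0.8,14,-157,2,0,0,15.6,1])

```text
time: 17.63
position: [0.4632, 0.2289, 0.3975]
tool_rot: [-0.414, -3.111, 0.002]
ft_force: [1.7, -0.1, 0.1]
finger_gap: 0.455
gripper_force: 0.0
```

Request:
servo_tool(targets=[-6,-31,0,0,0,3.1,1,-11,-62,1,0,0,6.2,1,-17,-93,1,0,0,9.3,1,-23,-124,2,0,0,12.4,1,-29,-155,2,0,0,15.6,1])

```text
time: 18.05
position: [0.4508, 0.0714, 0.3959]
tool_rot: [-0.834, -3.026, 0.002]
ft_force: [0.9, -0.6, -0.1]
finger_gap: -0.002
gripper_force: 0.0
```

Request:
servo_tool(targets=[-14,-28,0,0,0,3.1,1,-28,-57,1,0,0,6.2,1,-42,-85,1,0,0,9.3,1,-55,-114,2,0,0,12.4,1,-69,-142,2,0,0,15.6,1])

```text
time: 18.47
position: [0.4374, -0.0858, 0.394]
tool_rot: [-1.237, -2.885, 0.001]
ft_force: [0.7, 0.8, -0.8]
finger_gap: 0.0
gripper_force: 0.0
```

Request:
servo_tool(targets=[-21,-24,0,0,0,3.1,1,-42,-47,1,0,0,6.2,1,-63,-71,1,0,0,9.3,1,-84,-95,2,0,0,12.4,1,-105,-118,2,0,0,15.6,1])

```text
time: 18.88
position: [0.4249, -0.2431, 0.3918]
tool_rot: [-1.617, -2.69, 0.001]
ft_force: [0.5, 0.7, 0.4]
finger_gap: 0.001
gripper_force: 0.0
```

Request:
servo_tool(targets=[-30,-20,0,0,0,3.1,1,-60,-40,1,0,0,6.2,1,-90,-58,1,0,0,9.3,1,-115,-74,2,0,0,12.4,1,-133,-86,2,0,0,15.6,1])

```text
time: 19.3
position: [0.4114, -0.4023, 0.3892]
tool_rot: [-1.97, -2.443, 0.001]
ft_force: [0.9, 0.2, -0.3]
finger_gap: 0.001
gripper_force: 0.0
```

Request:
servo_tool(targets=[0,0,0,0,0,0,1,0,0,0,0,0,0,1,0,0,0,0,0,0,1,0,0,0,0,0,0,1,0,0,0,0,0,0,1])

```text
time: 19.72
position: [0.4134, -0.398, 0.3913]
tool_rot: [-1.962, -2.453, -0.0]
ft_force: [0.1, -0.0, 1.0]
finger_gap: 0.001
gripper_force: 0.0
```

Run:
```python
from h import *
plan((.413,-.400,.360,102.7,1));print(r.sense()["q"])
p,d=camera("wrist");cv2.imwrite("pics/w7.png",p[:,:,::-1])
```

```text
t 19.72 now [  0.4134  -0.398    0.3913 102.6915] tilt [-3.e-04  6.e-04 -1.e+00] F [ 0.1 -0.   1. ]
call: last row [-1.9 -0.8 31.3] [-0.01 -0.04 -0.01]  per row [-0.4 -0.2  6.3] -0.0
[ 0.96777061  0.39915288 -0.40357273  1.69270868  0.17300944  1.08566018
  0.73303349]
```

View pics/w7.png

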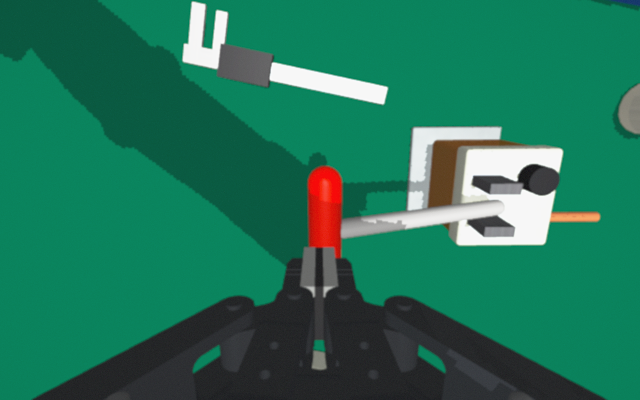

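The wrist view shows the closed fingertips at (319, 265), right over the red bar at x 308–342, with the pump off to the right. First stroke.

Request:
servo_tool(targets=[-1,0,20,0,0,0,1,-1.9,-0.5,40,0,0,0,1,-1.9,-2,48,0,0,0,1,-1.9,-4,55,0,0,0,1,-1.9,-5.5,61,0,0,0,1])

```text
time: 20.18
position: [0.4076, -0.4022, 0.3306]
tool_rot: [-1.965, -2.451, 0.001]
ft_force: [-4.0, 0.9, 7.1]
finger_gap: 0.0
gripper_force: 3.4
```

Request:
servo_tool(targets=[0,-1,8,0,0,0,1,0,-2,16,0,0,0,1,0,-2.5,24,0,0,0,1,0,-2.5,32,0,0,0,1,0,-2,40,0,0,0,1])

```text
time: 20.6
position: [0.4048, -0.4032, 0.2911]
tool_rot: [-1.966, -2.449, 0.003]
ft_force: [-8.8, -0.3, 8.7]
finger_gap: 0.0
gripper_force: 4.6
```

Request:
servo_tool(targets=[0,1,8,0,0,0,1,0,2,16,0,0,0,1,0,4,24,0,0,0,1,0,6,32,0,0,0,1,0,7,36,0,0,0,1])

```text
time: 21.02
position: [0.4115, -0.402, 0.2551]
tool_rot: [-1.966, -2.449, 0.004]
ft_force: [-17.0, 3.1, 38.9]
finger_gap: -0.005
gripper_force: 20.4
```

Request:
servo_tool(targets=[0,-3,-16,0,0,0,1,0,-7,-36,0,0,0,1,0,-7,-58,0,0,0,1,0,-3,-84,0,0,0,1,0,0,-108,0,0,0,1])

```text
time: 21.43
position: [0.4133, -0.4007, 0.3645]
tool_rot: [1.964, 2.451, 0.001]
ft_force: [0.3, -1.3, -0.5]
finger_gap: -0.0
gripper_force: 0.0
```

Request:
servo_tool(targets=[0,0,0,0,0,0,1,0,0,0,0,0,0,1,0,0,0,0,0,0,1,0,0,0,0,0,0,1,0,0,0,0,0,0,1])

```text
time: 21.85
position: [0.4125, -0.4011, 0.3613]
tool_rot: [-1.964, -2.449, -0.0]
ft_force: [0.2, -0.7, -0.7]
finger_gap: 0.006
gripper_force: 0.0
```

Run:
```python
from h import *
K,T=cw("wrist");p,d=camera("wrist");P=cloud(K,T,d);h=cv2.cvtColor(p,cv2.COLOR_RGB2HSV)
m=((h[...,0]<5)|(h[...,0]>174))&(h[...,1]>150)&(P[...,2]>.05)&(P[...,2]<.2)&(np.hypot(P[...,0]-.41,P[...,1]+.4)<.07)
q=P[m];print(len(q),np.percentile(q[:,2],[5,50,95]));plan((.4125,-.400,.36,102.7,1))
```

```text
2880 [0.16918376 0.17406294 0.17617651]
t 21.9 now [  0.4126  -0.4011   0.3614 102.5524] tilt [-0.0014  0.0012 -1.    ] F [ 0.8  0.1 -0.3]
call: last row [1.1 0.2 1.4] [-0.06 -0.08 -0.15]  per row [0.2 0.  0.3] -0.03
```

The lever is back at rest. Second stroke, a little softer at the bottom.

Request:
servo_tool(targets=[0,0,8,0,0,0,1,0,-1.5,17,0,0,0,1,0,-3.5,27,0,0,0,1,0,-6,38,0,0,0,1,0,-7,50,0,0,0,1])

```text
time: 22.32
position: [0.4044, -0.4035, 0.3114]
tool_rot: [-1.966, -2.448, 0.003]
ft_force: [-7.8, -2.1, 9.0]
finger_gap: 0.001
gripper_force: 4.5
```

Request:
servo_tool(targets=[0,0,12,0,0,0,1,0,1,24,0,0,0,1,0,3,36,0,0,0,1,0,5,46,0,0,0,1,0,7,55,0,0,0,1])

```text
time: 22.73
position: [0.4109, -0.4022, 0.2561]
tool_rot: [-1.966, -2.447, 0.004]
ft_force: [-8.8, -1.1, 21.8]
finger_gap: -0.001
gripper_force: 12.3
```

Request:
servo_tool(targets=[0,0,1,0,0,0,1,0,0,1,0,0,0,1,0,0,1,0,0,0,1,0,0,1,0,0,0,1,0,0,1,0,0,0,1])

```text
time: 23.15
position: [0.4109, -0.4022, 0.2563]
tool_rot: [-1.966, -2.447, 0.005]
ft_force: [-10.1, -0.7, 16.1]
finger_gap: -0.001
gripper_force: 8.6
```

Request:
servo_tool(targets=[0,0,0.5,0,0,0,1,0,0,1,0,0,0,1,0,0,1.5,0,0,0,1,0,0,1.5,0,0,0,1,0,0,1.5,0,0,0,1])

```text
time: 23.57
position: [0.411, -0.4022, 0.2557]
tool_rot: [-1.967, -2.448, 0.005]
ft_force: [-11.9, 0.9, 25.8]
finger_gap: -0.002
gripper_force: 13.5
```

Force rises about 10 N over 0.6 mm, so it's firmly on the stop. Raise it, then the third stroke.

Request:
servo_tool(targets=[0,-3,-16,0,0,0,1,0,-7,-36,0,0,0,1,0,-7,-58,0,0,0,1,0,-3,-84,0,0,0,1,0,0,-107,0,0,0,1])

```text
time: 23.98
position: [0.4129, -0.4011, 0.3624]
tool_rot: [-1.965, -2.451, -0.001]
ft_force: [0.5, -0.5, 0.5]
finger_gap: 0.0
gripper_force: 0.0
```

Request:
servo_tool(targets=[0,0,0,0,0,0,1,0,0,0,0,0,0,1,0,0,0,0,0,0,1,0,0,0,0,0,0,1,0,0,0,0,0,0,1])

```text
time: 24.4
position: [0.4124, -0.4011, 0.3604]
tool_rot: [-1.964, -2.449, -0.0]
ft_force: [-0.1, 0.1, 0.2]
finger_gap: 0.001
gripper_force: 0.0
```

Request:
servo_tool(targets=[0,0,8,0,0,0,1,0,-1.5,17,0,0,0,1,0,-3.5,27,0,0,0,1,0,-6,38,0,0,0,1,0,-7,50,0,0,0,1])

```text
time: 24.82
position: [0.4044, -0.4035, 0.3109]
tool_rot: [-1.966, -2.448, 0.003]
ft_force: [-6.2, -1.7, 8.3]
finger_gap: -0.002
gripper_force: 4.5
```

Request:
servo_tool(targets=[0,0,12,0,0,0,1,0,1,24,0,0,0,1,0,3,36,0,0,0,1,0,5,46,0,0,0,1,0,7,55,0,0,0,1])

```text
time: 25.23
position: [0.4107, -0.4023, 0.2555]
tool_rot: [-1.966, -2.447, 0.005]
ft_force: [-10.0, -0.3, 28.9]
finger_gap: 0.001
gripper_force: 16.6
```

Request:
servo_tool(targets=[0,0,1,0,0,0,1,0,0,1.5,0,0,0,1,0,0,2,0,0,0,1,0,0,2,0,0,0,1,0,0,2,0,0,0,1])

```text
time: 25.65
position: [0.4107, -0.4022, 0.2555]
tool_rot: [-1.966, -2.447, 0.006]
ft_force: [-12.9, 1.6, 24.6]
finger_gap: -0.003
gripper_force: 13.7
```

Request:
servo_tool(targets=[0,-3,-16,0,0,0,1,0,-7,-36,0,0,0,1,0,-7,-58,0,0,0,1,0,-3,-84,0,0,0,1,0,0,-107,0,0,0,1])

```text
time: 26.07
position: [0.4129, -0.4011, 0.3623]
tool_rot: [-1.965, -2.451, -0.001]
ft_force: [0.5, -0.2, 0.8]
finger_gap: 0.004
gripper_force: 0.0
```

Request:
servo_tool(targets=[0,0,-20,0,0,0,1,0,0,-40,0,0,0,1,0,0,-55,0,0,0,1,0,0,-60,0,0,0,1,0,0,-60,0,0,0,1])

```text
time: 26.48
position: [0.413, -0.4014, 0.4221]
tool_rot: [1.965, 2.45, -0.0]
ft_force: [-0.5, -0.1, -0.0]
finger_gap: 0.0
gripper_force: 0.0
```

Request:
servo_tool(targets=[0,0,0,0,0,0,1,0,0,0,0,0,0,1,0,0,0,0,0,0,1,0,0,0,0,0,0,1,0,0,0,0,0,0,1])

```text
time: 26.9
position: [0.4128, -0.4012, 0.4213]
tool_rot: [-1.965, -2.45, -0.0]
ft_force: [0.0, -0.1, 0.8]
finger_gap: 0.0
gripper_force: 0.0
```

Run:
```python
from h import *
K,T=cw("wrist");p,d=camera("wrist");P=cloud(K,T,d);h=cv2.cvtColor(p,cv2.COLOR_RGB2HSV)
m=((h[...,0]<5)|(h[...,0]>174))&(h[...,1]>150)&(P[...,2]>.05)&(P[...,2]<.2)&(np.hypot(P[...,0]-.41,P[...,1]+.4)<.07)
q=P[m];print(len(q),np.percentile(q[:,2],[5,50,95]))
p,d=camera("scene");cv2.imwrite("pics/s9.png",p[:,:,::-1])
print(r.sense()["ft_force"],r.sense()["time"])
```

```text
2576 [0.16946216 0.17421761 0.17623379]
[ 0.48350318  0.23169937 -0.03072504] 27.0
```

View pics/s9.png

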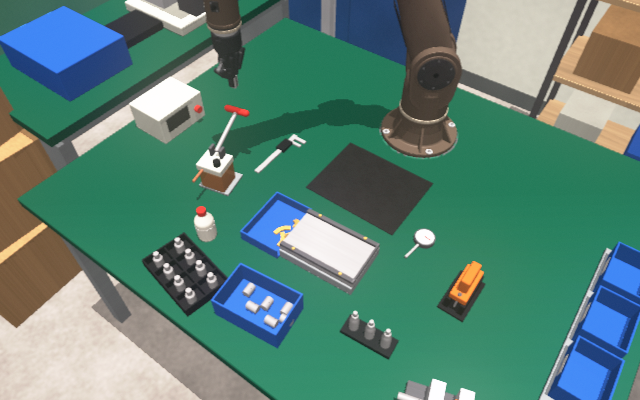

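The scene shows the chips in the tray at (285, 232), the scraper in its cradle at (465, 285), the lever raised at (237, 110), and everything else where it was. I'm handing in.

```bash
python3 -c "
from bench import r
print(r.hand_in())"
```

```text
the job is handed in; nothing more can be done
None
```

I handed the job in at about 27 s: all five chips are in the tray, the scraper is back in its cradle and released, and the lever had three full strokes, though the first hit its bottom stop at about 39 N vertical (42 N with sideways force). Blade force on the plate read about 8–12 N during the wipe.

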